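Centre the cupcake on its stand

TASK

The pink-iced cupcake has been set down at the edge of its little teal cake stand and sits there top-heavy. With the gripper's fingertips, tap it lightly sideways until it stands upright in the middle of the stand's plate, like the cream one on the white stand. Do not grip it, lift it, press hard on it or tip it over, and leave the stands, the other cupcake, the jar and the spatula where they are.

Things in the scene. Friction and masses are not known exactly. Their poses are not given: they have to be found in the camera images.
- pink_cupcake: brown pleated paper case, pink icing, cherry; about 100 g, loose. Origin: centre of underside, z up. Wobbly: it stands on a flat 32 mm across; the domed underside rises 2 mm to the case's bottom edge, 53 mm across; case rim 66 mm across, 40 mm up; icing narrows above, cherry top 76 mm up. Friction about 0.6. Nudged at the case it rocks up to 11 degrees, then slides, and rocks back when let go
- teal_stand: the pink cupcake's stand: loose glazed teal single-cupcake pedestal, 420 g; foot 80 mm across, slim stem, flat round plate 104 mm across (no raised edge) with its top 90 mm above the table. Origin at the centre of the foot's underside, z up
- teal_stand_plate (a point): the centre of the teal stand's plate, on its upper face: where the middle of the pink cupcake's underside belongs
- white_stand: a second stand of the same form and size, white, with the cream cupcake; origin at the centre of the foot's underside. Leave alone
- cream_cupcake: a second cupcake of the same form and size, yellow case and cream icing, standing in the middle of the white stand; origin at the centre of its underside. Leave alone
- sprinkle_jar: small amber jar with a red cap, 50 mm across, 75 mm high, standing on the table; origin at the centre of its underside. Leave alone
- spatula: icing spatula lying on the table, 240 mm long along its own x, under 40 mm high. Leave alone
Mind the look-alikes: they are no part of the job. Leave any green or purple look-alike of the teal_stand alone.

How it is judged:
By the outcome, as a careful person would: the job done as asked, in the order asked, and still so for the second after the job is handed in, with the robot touching nothing.
It also fails if it takes over 48 s, if anything falls off the work surface, if the arm or the gripper's body presses on something with over 40 N, if the wrist force passes 120 N, or if a joint passes its speed limit or range.

ROBOT

A 7-joint arm with a two-finger parallel gripper is mounted at the origin on the work surface. World frame = base frame: x ahead of the robot, y to its left, z up, the work surface at z = 0. Lengths are in m, angles in rad, forces in N, time in s.
With the tool pointing down it reaches from about 0.4 to 0.85 m from the base axis. Payload 6.9 kg.
Tool frame: the origin (TCP) lies on the mounting face of the last link; the fingertips stand 173 mm ahead of it and the grasp point (between the pads) lies ahead of it (arm.tcp_to_grasp is the z of the grasp point in the tool frame, in m); z points along the fingers, y is the direction in which the jaws open and shut (so a half turn about z gives the same grasp; the last joint's range is limited). The gripper opens to 85 mm and grips with 20 to 120 N. Pads are 22 mm wide; open, the fingers measure 114 mm over their backs; the gripper's body (76 mm by 85 mm) begins 54 mm behind the grasp point. The pads swing forward as they close: fully open they stand 13 mm farther back than shut.
Start: joints at [-1.123, 0.507, -0.238, 1.5, 0.126, 1.149, -0.155], TCP at [0.21, 0.589, 0.405] pointing down, gripper open.
Joint ranges: [-3.08, 3.08], [-0.24, 2.05], [-1.43, 1.35], [0, 2.5], [-1.52, 4.66], [0.17, 1.96], [-2.89, 2.89]. Speed limits (rad/s): [2.39, 2.39, 3.14, 3.14, 3.14, 3.14, 3.14].

INTERFACE

Orientations are given as a unit quaternion [x, y, z, w].
In Python, from station import arm gives the robot as it stands.
- The arm moves only by the shell command python3 -m handwheel 'ROWS' [FORCE]. ROWS is JSON, a list of rows, each an object with "grip": the opening in per cent of the stroke, from 0 (shut) to 100 (fully open); "dp": the shift along the world's x, y, z in cm, a list of three; "dr": the turn, a rotation vector about the world's x, y, z in rad, a list of three. In form: [{"grip": grip, "dp": [tx, ty, tz], "dr": [wx, wy, wz]}, ...]. A call has 1 to 5 rows; each row is the pose to reach, as a shift and turn from the pose commanded when the call began; what a row does not reach only later rows make up. A row lasts 1/10 s, in which the tool goes at most 50 mm and 8.59 degrees, less where a joint would pass 70% of its speed; a pose out of reach is approached as far as the arm can. A call with a gripper value outside its range is refused whole. The fingers move at their own pace and stop on an object; FORCE is the grip in N (left out, the last holds). Time passes only in rows, so rows that repeat a pose let the fingers close. It gives the time, the measured TCP pose, the force and the opening at its end, in the units of the state.
- arm.get_state(): the state, without advancing time (a new reading comes with each control period).
- arm.snapshot(name): name is "scene" or "top" or "wrist"; returns (picture, depth): 384x512x3 uint8, red, green, blue; 384x512 float32, m along the optical axis (not along the pixel's ray), 0 where there is no reading.
- arm.get_calibration(name): a dict with "vfov" (degrees; the focal length in pixels is half the picture's height over the tangent of half this angle, whatever the lens; pixels are square), "cx", "cy" (the principal point, pixels), "R" (3x3) and "t" (3): a world point X has camera coordinates R X + t; the wrist camera has in their place "T_tool_cam" (4x4, takes a point from camera to tool coordinates, whose origin is the TCP and whose axes are the flange's). Camera axes: x right, y down, z forward; pixel columns grow to the right and rows downward; lengths in m; the calibration is good to about 2 mm. The wrist camera is an equidistant fisheye: a pixel r from the principal point sees the ray r / f radians off the axis. A picture is of the moment at which its call begins: read the wrist's pose just before it. get_calibration takes no time and is no camera call.
- arm.finish_job(): hands the job in, once; it reports no verdict.
The state is a dict: "time_s": time; "qpos": joint angles; "qd": joint speeds; "tau": joint torques, N m; "ee_pos": TCP position; "tcp_rot": TCP orientation; "wrist_force": force on the tool from outside, world axes, zero at the start; "ft_torque": the same for the moment, N m; "gripper_width": opening from 0.0 (shut) to 1.0 (fully open).
Only numpy, scipy, OpenCV 4.12 (cv2) and the standard library are available. Lean on these libraries where they do the work, as an engineer would, in place of code of your own. Each camera call takes 0.05 s, during which the arm holds its last target. There are 200 camera calls.

## Working session

There is one attempt and no reset: what is moved stays moved. The work goes in short steps, Python scripts to look and compute and a shell command to move; the robot and the scene stay as the last step left them, time stands still between calls to the robot, and variables do not carry over. Pictures are saved under pics/ and viewed, on a budget of 10 in all, crops included, one or two more only if the job needs it, and the job is handed in when it is done.

```bash
mkdir -p pics; cat > h.py <<'E'
import numpy as np, cv2
from station import arm
def snap(n):
    im,d=arm.snapshot(n); c=arm.get_calibration(n); return im,d,c
def cloud(d,c):
    h,w=d.shape; f=h/2/np.tan(np.radians(c["vfov"])/2)
    u,v=np.meshgrid(np.arange(w),np.arange(h))
    P=np.stack([(u-c["cx"])/f*d,(v-c["cy"])/f*d,d],-1)
    X=(P-np.array(c["t"]))@np.array(c["R"]); X[d<=0]=np.nan
    return X
def save(n,im): cv2.imwrite("pics/"+n+".png",im[:,:,::-1])
E
python3 - <<'E'
from h import *
ims=[]
for n in("scene","top"):
    im,d,c=snap(n); np.savez(n+"0.npz",im=im,X=cloud(d,c)); ims.append(im)
    print(n,-np.array(c["R"]).T@np.array(c["t"]))
save("a",np.vstack(ims)[:, :] if 0 else cv2.resize(np.hstack(ims),(800,300)))
s=arm.get_state(); print(s["time_s"],s["ee_pos"],s["tcp_rot"],arm.tcp_to_grasp)
E
```

```text
scene [ 1.14847526 -0.0352106   0.50380824]
top [0.48390275 0.07424101 0.81461556]
0.1 [0.21007396 0.58845373 0.40392525] [ 1.70553392e-01  9.85348110e-01 -7.93148069e-04 -1.12692164e-04] 0.1547
```

View pics/a.png

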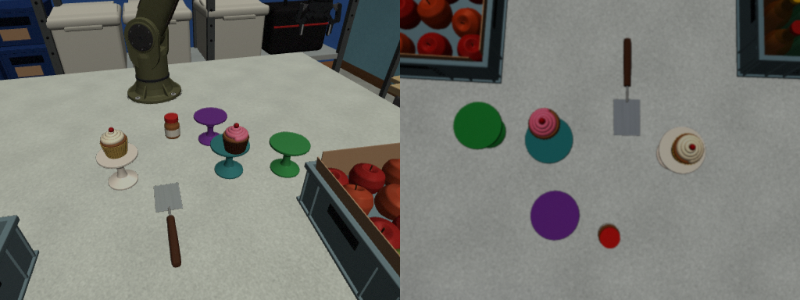

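Left picture (scene): the teal stand is at about (230,155), with the pink cupcake at (236,138). Purple (210,125) and green (290,150) are look-alikes. In the top picture, teal is at (549,140) with the pink cupcake at its upper-left edge. Green is at (478,125) and purple at (555,215). Next I'll measure these and confirm teal with a crop.

```bash
python3 - <<'E'
from h import *
T=np.load("top0.npz"); S=np.load("scene0.npz")
def circ(p):
    A=np.c_[p[:,:2],np.ones(len(p))]; s=np.linalg.lstsq(A,(p[:,:2]**2).sum(1),rcond=None)[0]
    c=s[:2]/2; return c,np.sqrt(s[2]+c@c)
for nm,D in(("top",T),("scene",S)):
    im,X=D["im"],D["X"]; hsv=cv2.cvtColor(im,cv2.COLOR_RGB2HSV); H,Sa=hsv[...,0],hsv[...,1]
    z=X[...,2]
    for k,m in dict(teal=(H>82)&(H<100)&(Sa>100),green=(H>50)&(H<80)&(Sa>100),purple=(H>130)&(H<155)&(Sa>100)).items():
        q=m&(abs(z-.09)<.006)&(X[...,0]<.75)
        p=X[q]
        if len(p)<50: print(nm,k,len(p));continue
        hull=cv2.convexHull(p[:,:2].astype(np.float32))[:,0]
        # rays beyond: enclosing circle
        print(nm,k,len(p),"z",np.median(p[:,2]),"encl",cv2.minEnclosingCircle(p[:,:2].astype(np.float32)),p.min(0),p.max(0))
    pk=((H>160)|(H<8))&(Sa>70)&(z>.12)&(z<.2)&(X[...,0]<.75)
    p=X[pk]; print(nm,"pink",len(p),p.mean(0),p.min(0),p.max(0))
    for lo in(.135,.142,.15,.158):
        q=p[(p[:,2]>lo-.004)&(p[:,2]<lo+.004)]
        if len(q)>8: print(lo,len(q),circ(q),q.min(0)[:2],q.max(0)[:2])
    for a in(.10,.14):   # everything at height: for clutter
        q=X[(z>a)&(z<.3)&(X[...,0]<.75)&(abs(X[...,1])<.5)]; print("above",a,q.min(0),q.max(0))
save("b",np.hstack([cv2.resize(T["im"][110:230,140:260],(400,400)),cv2.resize(S["im"][130:250,240:360],(400,400))]))
E
```

```text
top teal 1928 z 0.08994902455812434 encl ((0.6570698618888855, 0.29410576820373535), 0.20312932133674622) [0.533594   0.10966043 0.08563379] [0.74887595 0.47519284 0.09486829]
top green 2906 z 0.09011483046724295 encl ((0.6655337810516357, 0.36778852343559265), 0.12595124542713165) [0.56584393 0.26079327 0.08411131] [0.74890097 0.46206706 0.09414969]
top purple 3006 z 0.09008375660004803 encl ((0.5655436515808105, 0.28369903564453125), 0.24774716794490814) [0.37225369 0.09775553 0.0858412 ] [0.74815576 0.45097704 0.09445476]
top pink 1101 [0.60957338 0.15577963 0.14811422] [ 0.5509378  -0.13388731  0.12600061] [0.74938338 0.37908797 0.16770105]
0.135 48 (array([0.68215484, 0.22207918]), np.float64(0.09809036561692316)) [0.58395585 0.13884051] [0.74727656 0.31362664]
0.142 404 (array([0.62574619, 0.18314023]), np.float64(0.03504600066402065)) [0.58362053 0.13825552] [0.74491896 0.31301089]
0.15 525 (array([0.66431307, 0.24338255]), np.float64(0.09782740032686962)) [0.58579867 0.14091125] [0.74938338 0.37908797]
0.158 46 (array([0.58182632, 0.01804408]), np.float64(0.14648980159645833)
[... 858 characters left out ...]
1 1.14871137 0.19718081]
0.135 42 (array([-0.19029868,  0.22958777]), np.float64(0.8285210995817035)) [-0.7365983  -0.51934139] [0.64197161 0.97636708]
0.142 161 (array([-0.06882005,  0.44491957]), np.float64(0.7540844479421187)) [-0.71446236  0.13732744] [0.64164312 0.97636708]
0.15 212 (array([-0.01400825,  0.54572789]), np.float64(0.7425435406064049)) [-0.66583374  0.13886084] [0.6356621  0.99471365]
0.158 71 (array([-0.23653497,  0.18443398]), np.float64(0.8514035348032314)) [-0.67165508 -0.13505346] [0.62158419 0.99584655]
above 0.1 [-1.88471758 -0.49996483  0.10000888] [0.74999939 0.4999833  0.2999966 ]
above 0.14 [-1.8806528  -0.49996483  0.14000192] [0.74995409 0.4999833  0.2999966 ]
```

View pics/b.png

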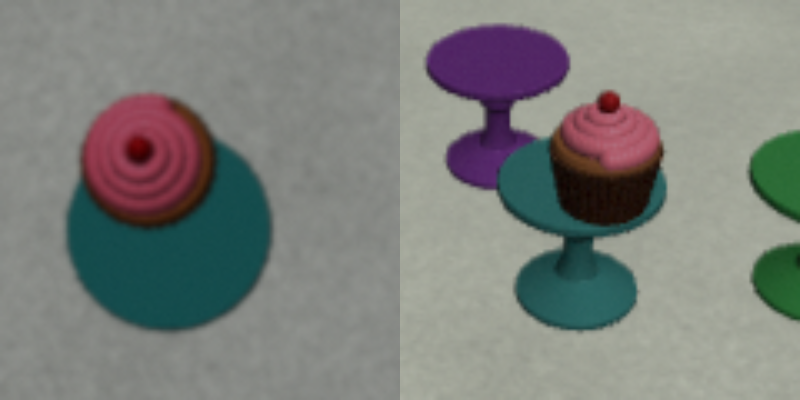

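The crop confirms it. Teal is the only stand carrying the pink cupcake, and the cupcake sits at the plate's far-left edge (+x, slightly +y). Next I'll measure with circle fits.

```bash
cat >> h.py <<'E'
from scipy.optimize import least_squares
def fitc(p,r=None):
    f=lambda s: np.hypot(p[:,0]-s[0],p[:,1]-s[1])-(r or s[2])
    return least_squares(f,[*p.mean(0),.05],loss="soft_l1",f_scale=.002).x
def plane(uv,c,z):
    f=192/np.tan(np.radians(c["vfov"])/2); R=np.array(c["R"]); C=-R.T@np.array(c["t"])
    r=np.c_[(uv[:,0]-c["cx"])/f,(uv[:,1]-c["cy"])/f,np.ones(len(uv))]@R
    return (C+r*((z-C[2])/r[:,2])[:,None])[:,:2]
def measure(n="top",plate0=None):
    im,d,c=snap(n); X=cloud(d,c); hsv=cv2.cvtColor(im,cv2.COLOR_RGB2HSV).astype(int); H,S,V=[hsv[...,i] for i in range(3)]
    z=X[...,2]; box=(X[...,0]>.49)&(X[...,0]<.72)&(X[...,1]>.06)&(X[...,1]<.25)
    out={}
    teal=(H>82)&(H<100)&(S>90)&box&(z>.08)&(z<.1)
    pink=box&(z>.105)&(z<.18)&((H>155)|(H<25))&(S>60)
    icing=pink&((H>155)|(H<4))&(V>110)
    cherry=box&(z>.145)&((H>170)|(H<8))&(S>195)
    def border(m,other=None):
        m=m.astype(np.uint8); cs,_=cv2.findContours(m,cv2.RETR_EXTERNAL,cv2.CHAIN_APPROX_NONE)
        q=max(cs,key=cv2.contourArea)[:,0]
        if other is not None:
            o=cv2.dilate(other.astype(np.uint8),np.ones((5,5))); q=q[o[q[:,1],q[:,0]]==0]
        return q.astype(float)
    if n=="top":
        out["plate"]=fitc(plane(border(teal,pink),c,.09))
        out["case_rim"]=fitc(plane(border(pink),c,.13))
        q=pink&(abs(z-.09-.04)<.03); out["pinkmeanz"]=np.nanmean(z[pink])
    ys,xs=np.nonzero(cherry); 
    if len(xs): out["cherry"]=np.r_[plane(np.array([[xs.mean(),ys.mean()]]),c,.16)[0],np.nanmax(z[cherry]),len(xs)]
    for lo in(.14,.146,.152):
        q=X[pink&(abs(z-lo)<.003)]; out[lo]=np.r_[fitc(q[:,:2]),len(q)] if len(q)>10 else None
    for k,v in out.items(): print(n,k,np.round(v,4))
    return im,X,pink
E
python3 - <<'E'
from h import *
measure("top"); measure("scene")
T=np.load("top0.npz"); im,X=T["im"],T["X"]
for nm,(u,v) in dict(jar=(609,236),white=(686,150),spat=(627,70)).items():
    print(nm,X[int(v*1.28),int((u-400)*1.28)])
print(np.round(arm.get_calibration("wrist")["T_tool_cam"],3))
E
```

```text
top plate [0.584  0.1597 0.0499]
top case_rim [0.6119 0.165  0.0312]
top pinkmeanz 0.1456
top cherry [ 0.6112  0.1652  0.167  42.    ]
top 0.14 [6.117e-01 1.648e-01 2.760e-02 1.710e+02]
top 0.146 [6.113e-01 1.647e-01 2.220e-02 4.740e+02]
top 0.152 [6.118e-01 1.642e-01 1.340e-02 3.190e+02]
scene cherry [ 0.6094  0.165   0.1672 24.    ]
scene 0.14 [6.104e-01 1.660e-01 2.910e-02 1.190e+02]
scene 0.146 [6.113e-01 1.648e-01 2.390e-02 1.750e+02]
scene 0.152 [6.108e-01 1.640e-01 1.580e-02 1.420e+02]
jar [0.37497056 0.03342453 0.07728538]
white [ 0.55085431 -0.12006406  0.15005598]
spat [ 0.76244489 -0.02073721  0.01893898]
[[ 0.001 -0.964 -0.264  0.066]
 [ 1.     0.001  0.    -0.   ]
 [ 0.    -0.264  0.964  0.032]
 [ 0.     0.     0.     1.   ]]
```

```bash
python3 - <<'E'
from h import *
from scipy.spatial.transform import Rotation as R
X=np.load("top0.npz")["X"].reshape(-1,3); X=X[np.isfinite(X[:,2])&(X[:,2]>.05)]
print("max z",X[:,2].max())
for n,m in dict(behind=(X[:,0]>.66),left=(X[:,1]>.24)).items(): print(n,X[m].min(0),X[m].max(0))
q=X[(X[:,0]>.66)&(X[:,1]>.2)]; print(q.min(0),q.max(0))
ps=np.array([-.984,-.17,0]); a=np.array([-.17,.984,0])
R0=R.from_quat(arm.get_state()["tcp_rot"]); y0=R0.apply([0,1,0]); print("y0",y0)
th=np.arctan2(.984,-.17)-np.arctan2(y0[1],y0[0]); Q=R.from_rotvec(a*.385)*R.from_rotvec([0,0,th])
print("dr",Q.as_rotvec(), "axes",(Q*R0).as_matrix().round(3))
tip=np.array([.676,.176,.099]); print("tcp",tip-.173*(Q*R0).apply([0,0,1]))
E
```

```text
max z 0.17676277280479968
behind [ 0.66024766 -0.42807849  0.0500112 ] [0.92251937 0.50101755 0.17676277]
left [0.56584393 0.26079327 0.05004873] [0.92060644 0.50101755 0.15411743]
[0.66024766 0.2739853  0.05004873] [0.92060644 0.50101755 0.15411743]
y0 [ 0.33612727  0.94181593 -0.00109889]
dr [0.03333169 0.38724042 0.50747672] axes [[-0.913 -0.171 -0.369]
 [-0.158  0.985 -0.065]
 [ 0.375 -0.001 -0.927]]
tcp [0.73990012 0.18723258 0.25937333]
```

```bash
python3 -m handwheel '[{"grip":35,"dp":[4,-3,2],"dr":[0,0,0.1]},{"grip":35,"dp":[8,-6,2],"dr":[0,0,0.24]},{"grip":35,"dp":[12,-9,2],"dr":[0,0,0.38]},{"grip":35,"dp":[16,-12,2],"dr":[0,0,0.51]},{"grip":35,"dp":[20,-15,2],"dr":[0.01,0.1,0.51]}]' 20 && python3 -m handwheel '[{"grip":35,"dp":[4,-3,0],"dr":[0,0,0]},{"grip":35,"dp":[8,-6,0],"dr":[0,0,0]},{"grip":35,"dp":[12,-9,0],"dr":[0,0,0]},{"grip":35,"dp":[16,-12,0],"dr":[0,0,0]},{"grip":35,"dp":[20,-15,0],"dr":[0,0,0]}]' && python3 -m handwheel '[{"grip":35,"dp":[4,-3,0],"dr":[-0.05,0.14,0]},{"grip":35,"dp":[8,-6,0],"dr":[-0.05,0.28,0]},{"grip":35,"dp":[12,-9,0],"dr":[-0.05,0.28,0]},{"grip":35,"dp":[13,-10,0],"dr":[-0.05,0.28,0]},{"grip":35,"dp":[13,-10,0],"dr":[-0.05,0.28,0]}]'
cat > st.py <<'E'
from h import *
from scipy.spatial.transform import Rotation as R
s=arm.get_state(); r=R.from_quat(s["tcp_rot"]); z=r.apply([0,0,1]); p=np.array(s["ee_pos"])
a=np.array([-.17,.984,0]); T=R.from_matrix([[-.913,-.171,-.369],[-.158,.985,-.065],[.375,-.001,-.927]])
print("t",s["time_s"],"tcp",p.round(4),"tip",(p+.173*z).round(4),"z",z.round(3),"y",r.apply([0,1,0]).round(3),"w",round(s["gripper_width"],3),"F",np.round(s["wrist_force"],2),"q",np.round(s["qpos"],2),"rot to target",(T*r.inv()).as_rotvec().round(3))
E
python3 st.py
```

```text
time_s: 0.7
ee_pos: [0.4074, 0.4397, 0.4253]
tcp_rot: [-0.087, 0.995, -0.003, -0.05]
wrist_force: [0.7, 0.7, 0.4]
gripper_width: 0.35
time_s: 1.2
ee_pos: [0.6086, 0.2892, 0.4246]
tcp_rot: [-0.084, 0.995, -0.004, -0.05]
wrist_force: [0.7, 0.5, 0.5]
gripper_width: 0.352
time_s: 1.7
ee_pos: [0.7395, 0.1874, 0.422]
tcp_rot: [-0.079, 0.978, -0.017, -0.191]
wrist_force: [0.8, -0.4, -0.4]
gripper_width: 0.349
t 1.7 tcp [0.7395 0.1874 0.422 ] tip [0.6754 0.1763 0.2617] z [-0.371 -0.064 -0.926] y [-0.162  0.987 -0.004] w 0.349 F [ 0.78 -0.37 -0.39] q [-0.19  0.9  -0.27  0.71  0.13  1.93  1.35] rot to target [ 0.003 -0.001  0.009]
```

```bash
python3 -m handwheel '[{"grip":35,"dp":[0,0,-4],"dr":[0,0,0]},{"grip":35,"dp":[0,0,-8],"dr":[0,0,0]},{"grip":35,"dp":[0,0,-12],"dr":[0,0,0]},{"grip":35,"dp":[0,0,-12],"dr":[0,0,0]}]' >/dev/null; python3 st.py
python3 - <<'E'
from h import *
im,d=arm.snapshot("scene"); w,_=arm.snapshot("wrist"); t,_=arm.snapshot("top")
save("c",np.hstack([cv2.resize(w,(400,300)),cv2.resize(im[100:280,200:440],(400,300))]))
E
```

```text
t 2.1 tcp [0.7352 0.1916 0.2988] tip [0.6698 0.18   0.139 ] z [-0.378 -0.067 -0.923] y [-0.169  0.986 -0.002] w 0.354 F [ 0.23 -0.67 -0.6 ] q [-0.18  0.95 -0.27  0.94  0.14  1.67  1.34] rot to target [ 0.003 -0.009  0.002]
```

View pics/c.png

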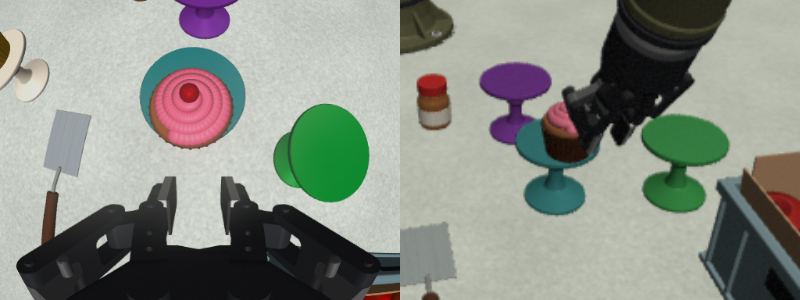

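Left half (wrist): the cupcake is at (190,105) on the plate's near edge, and the finger midpoint is near (198,200), so the tip is about 5 mm too far in +y. Right half (scene): the gripper is behind the cupcake with nothing touching. I'll descend and correct the line.

```bash
python3 st.py; python3 -m handwheel '[{"grip":35,"dp":[0.4,-0.4,-2],"dr":[0,0,0]},{"grip":35,"dp":[0.4,-0.4,-4],"dr":[0,0,0]},{"grip":35,"dp":[0.4,-0.4,-4],"dr":[0,0,0]},{"grip":35,"dp":[0.4,-0.4,-4],"dr":[0,0,0]}]' >/dev/null; python3 st.py
```

```text
t 2.25 tcp [0.7372 0.1916 0.3072] tip [0.6736 0.1808 0.1466] z [-0.367 -0.063 -0.928] y [-0.167  0.986 -0.001] w 0.352 F [-0.21  0.02  0.23] q [-0.18  0.94 -0.28  0.92  0.14  1.67  1.34] rot to target [-0.001  0.003  0.004]
t 2.65 tcp [0.7414 0.1869 0.2658] tip [0.6777 0.176  0.1054] z [-0.368 -0.063 -0.928] y [-0.167  0.986 -0.001] w 0.349 F [-0.11 -0.53  1.05] q [-0.17  0.97 -0.27  0.96  0.15  1.61  1.35] rot to target [-0.     0.001  0.004]
```

```bash
python3 -m handwheel '[{"grip":35,"dp":[0,0,-0.5],"dr":[0,0,0]},{"grip":35,"dp":[-0.8,-0.14,-0.5],"dr":[0,0,0]},{"grip":35,"dp":[-1.6,-0.28,-0.5],"dr":[0,0,0]},{"grip":35,"dp":[-2.4,-0.41,-0.5],"dr":[0,0,0]},{"grip":35,"dp":[-2.4,-0.41,-0.5],"dr":[0,0,0]}]' >/dev/null; python3 st.py
python3 - <<'E'
from h import *
im,d=arm.snapshot("scene"); w,_=arm.snapshot("wrist")
save("d",np.hstack([cv2.resize(w[60:300,140:380],(400,400)),cv2.resize(im[130:280,230:380],(400,400))]))
E
```

```text
t 3.15 tcp [0.7169 0.1828 0.2611] tip [0.6533 0.1719 0.1006] z [-0.368 -0.063 -0.928] y [-0.167  0.986 -0.001] w 0.348 F [ 0.22 -0.2   0.06] q [-0.16  0.93 -0.28  1.07  0.15  1.54  1.34] rot to target [-0.     0.002  0.004]
```

View pics/d.png

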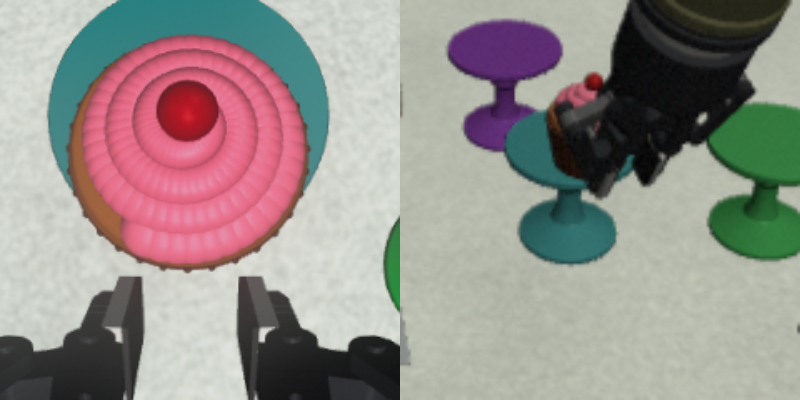

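Left (wrist): the cupcake is centred at (188,150) between the fingers, midpoint 190, with a small gap ahead of the fingertips. Alignment is good and nothing is touching yet, so I'll start the push gently.

```bash
for i in 1 ; do python3 -m handwheel '[{"grip":35,"dp":[-0.3,-0.05,0],"dr":[0,0,0]},{"grip":35,"dp":[-0.6,-0.1,0],"dr":[0,0,0]},{"grip":35,"dp":[-0.9,-0.15,0],"dr":[0,0,0]},{"grip":35,"dp":[-1.2,-0.2,0],"dr":[0,0,0]},{"grip":35,"dp":[-1.5,-0.25,0],"dr":[0,0,0]}]' | grep force; done; python3 st.py
python3 -m handwheel '[{"grip":35,"dp":[-0.2,-0.03,0],"dr":[0,0,0]},{"grip":35,"dp":[-0.4,-0.07,0],"dr":[0,0,0]},{"grip":35,"dp":[-0.5,-0.09,0],"dr":[0,0,0]},{"grip":35,"dp":[-0.5,-0.09,0],"dr":[0,0,0]}]' | grep force
python3 st.py
python3 - <<'E'
from h import *
im,d=arm.snapshot("scene"); w,_=arm.snapshot("wrist")
save("e",np.hstack([cv2.resize(w[60:300,140:380],(400,400)),cv2.resize(im[130:280,230:380],(400,400))]))
measure("top")
E
```

```text
wrist_force: [0.8, -0.2, -0.7]
t 3.75 tcp [0.7021 0.1801 0.2597] tip [0.6383 0.1691 0.0992] z [-0.369 -0.064 -0.927] y [-0.167  0.986 -0.001] w 0.352 F [ 0.77 -0.23 -0.67] q [-0.15  0.91 -0.28  1.13  0.15  1.5   1.33] rot to target [0.    0.001 0.004]
wrist_force: [0.1, -0.0, -1.0]
t 4.15 tcp [0.6971 0.1793 0.2597] tip [0.6333 0.1682 0.0993] z [-0.369 -0.064 -0.927] y [-0.167  0.986 -0.001] w 0.352 F [ 0.05 -0.03 -1.  ] q [-0.15  0.9  -0.28  1.15  0.14  1.49  1.33] rot to target [0.    0.    0.004]Traceback (most recent call last):
  File "<stdin>", line 4, in <module>
  File "h.py", line 35, in measure
    out["plate"]=fitc(plane(border(teal,pink),c,.09))
                            ~~~~~~^^^^^^^^^^^
  File "h.py", line 30, in border
    q=max(cs,key=cv2.contourArea)[:,0]
      ~~~^^^^^^^^^^^^^^^^^^^^^^^^
ValueError: max() iterable argument is empty
```

View pics/e.png

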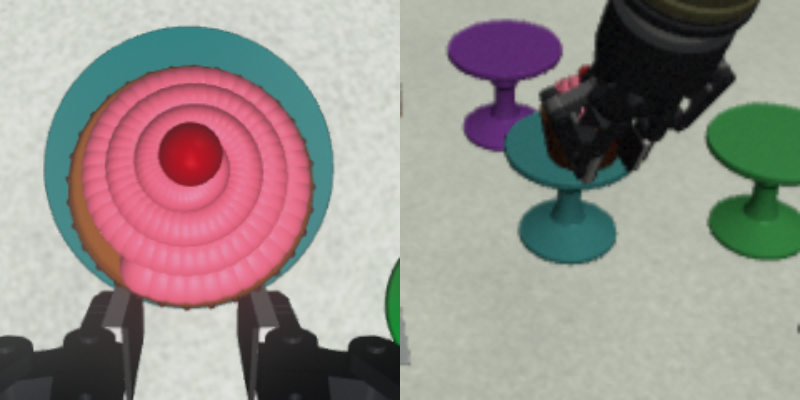

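The fingertips are now under the case's near side. Cupcake (190,185) and plate (188,165) are still collinear, with a little way to go. I'll push 9 mm more, then back off and measure.

```bash
python3 -m handwheel '[{"grip":35,"dp":[-0.25,-0.04,0],"dr":[0,0,0]},{"grip":35,"dp":[-0.5,-0.09,0],"dr":[0,0,0]},{"grip":35,"dp":[-0.75,-0.13,0],"dr":[0,0,0]},{"grip":35,"dp":[-0.9,-0.15,0],"dr":[0,0,0]},{"grip":35,"dp":[-0.9,-0.15,0],"dr":[0,0,0]}]' | grep force
python3 st.py
python3 -m handwheel '[{"grip":35,"dp":[0.3,0.05,0],"dr":[0,0,0]},{"grip":35,"dp":[1,0.17,0],"dr":[0,0,0]},{"grip":35,"dp":[3,0.5,0],"dr":[0,0,0]},{"grip":35,"dp":[6,1,0],"dr":[0,0,0]},{"grip":35,"dp":[6,1,0],"dr":[0,0,0]}]' | grep force
python3 st.py
python3 - <<'E'
from h import *
im,d=arm.snapshot("scene"); w,_=arm.snapshot("wrist"); t,_=arm.snapshot("top")
save("f",np.hstack([cv2.resize(w[60:300,140:380],(266,266)),cv2.resize(im[130:280,230:380],(266,266)),cv2.resize(t[90:240,120:270],(266,266))]))
measure("scene")
E
```

```text
wrist_force: [1.2, -0.5, -0.4]
t 4.8 tcp [0.688  0.1777 0.2598] tip [0.6241 0.1667 0.0994] z [-0.369 -0.064 -0.927] y [-0.167  0.986 -0.001] w 0.354 F [ 1.21 -0.45 -0.37] q [-0.15  0.89 -0.28  1.19  0.14  1.47  1.32] rot to target [0.    0.    0.004]
wrist_force: [-1.6, -0.5, -0.3]
t 5.3 tcp [0.7506 0.1879 0.2581] tip [0.6869 0.1769 0.0976] z [-0.368 -0.063 -0.928] y [-0.166  0.986 -0.002] w 0.349 F [-1.62 -0.47 -0.34] q [-0.17  1.   -0.27  0.92  0.15  1.62  1.35] rot to target [0.    0.002 0.005]
scene cherry [ 0.5892  0.1622  0.1668 20.    ]
scene 0.14 [5.916e-01 1.627e-01 2.810e-02 1.220e+02]
scene 0.146 [5.913e-01 1.621e-01 2.370e-02 1.610e+02]
scene 0.152 [5.904e-01 1.613e-01 1.570e-02 1.320e+02]
```

View pics/f.png

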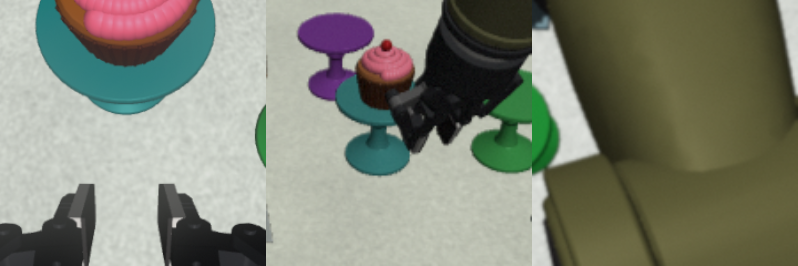

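Scene view: the cupcake is upright on the plate and the gripper is clear. The top view is blocked by the arm. By scene measurement it has moved 20 mm along the line and has about 7.5 mm left.

```bash
python3 -m handwheel '[{"grip":35,"dp":[-3,-0.5,0],"dr":[0,0,0]},{"grip":35,"dp":[-5,-0.85,0],"dr":[0,0,0]},{"grip":35,"dp":[-5.6,-0.95,0],"dr":[0,0,0]},{"grip":35,"dp":[-5.9,-1.0,0],"dr":[0,0,0]},{"grip":35,"dp":[-6.1,-1.05,0],"dr":[0,0,0]}]' | grep force
python3 -m handwheel '[{"grip":35,"dp":[-0.2,-0.04,0],"dr":[0,0,0]},{"grip":35,"dp":[-0.4,-0.07,0],"dr":[0,0,0]},{"grip":35,"dp":[-0.55,-0.1,0],"dr":[0,0,0]},{"grip":35,"dp":[-0.65,-0.12,0],"dr":[0,0,0]},{"grip":35,"dp":[-0.65,-0.12,0],"dr":[0,0,0]}]' | grep force
python3 -m handwheel '[{"grip":35,"dp":[0,0,0],"dr":[0,0,0]}]' | grep force
python3 st.py
python3 -m handwheel '[{"grip":35,"dp":[0.3,0.05,0],"dr":[0,0,0]},{"grip":35,"dp":[1,0.17,0],"dr":[0,0,0]},{"grip":35,"dp":[3,0.5,0],"dr":[0,0,0]},{"grip":35,"dp":[6,1,0],"dr":[0,0,0]},{"grip":35,"dp":[8,1.3,0],"dr":[0,0,0]}]' | grep force
python3 -m handwheel '[{"grip":35,"dp":[0,0,4],"dr":[0,0,0]},{"grip":35,"dp":[-2,0,8],"dr":[0,0,0]},{"grip":35,"dp":[-4,0,13],"dr":[0,-0.1,0]},{"grip":35,"dp":[-4,0,18],"dr":[0,-0.2,0]},{"grip":35,"dp":[-4,3,20],"dr":[0,-0.3,0]}]' | grep force
python3 st.py
python3 - <<'E'
from h import *
measure("scene")
E
```

```text
wrist_force: [1.0, 0.5, 1.1]
wrist_force: [1.0, 1.1, 0.2]
wrist_force: [0.7, -0.1, -0.7]
t 6.6 tcp [0.6807 0.1761 0.2596] tip [0.6168 0.1651 0.0992] z [-0.369 -0.064 -0.927] y [-0.167  0.986 -0.001] w 0.345 F [ 0.7  -0.11 -0.67] q [-0.15  0.87 -0.28  1.22  0.14  1.45  1.32] rot to target [0.    0.    0.004]
wrist_force: [0.1, -0.4, -0.3]
wrist_force: [1.3, 0.2, 0.4]
t 7.6 tcp [0.7217 0.2145 0.4663] tip [0.7101 0.2033 0.2941] z [-0.067 -0.065 -0.996] y [-0.151  0.987 -0.054] w 0.35 F [1.3  0.21 0.43] q [-0.23  0.74 -0.26  0.89  0.2   1.61  1.29] rot to target [0.002 0.313 0.011]
scene cherry [ 0.5652  0.1804  0.3221 22.    ]
scene 0.14 [5.839e-01 1.614e-01 2.850e-02 1.180e+02]
scene 0.146 [5.834e-01 1.604e-01 2.400e-02 1.640e+02]
scene 0.152 [5.838e-01 1.595e-01 1.550e-02 1.270e+02]
```

Now I'll swing the arm aside, clear of the top camera, to verify.

```bash
python3 -m handwheel '[{"grip":35,"dp":[-3,4,0],"dr":[0,0,0]},{"grip":35,"dp":[-6,8,0],"dr":[0,0,0]},{"grip":35,"dp":[-9,12,0],"dr":[0,0,0]},{"grip":35,"dp":[-12,16,0],"dr":[0,0,0]},{"grip":35,"dp":[-15,20,0],"dr":[0,0,0]}]' | grep force
python3 -m handwheel '[{"grip":35,"dp":[-4,3,0],"dr":[0,0,0]},{"grip":35,"dp":[-8,6,0],"dr":[0,0,0]},{"grip":35,"dp":[-12,9,0],"dr":[0,0,0]},{"grip":35,"dp":[-16,12,0],"dr":[0,0,0]},{"grip":35,"dp":[-20,15,0],"dr":[0,0,0]}]' | grep force
python3 -m handwheel '[{"grip":35,"dp":[-7,2,0],"dr":[0,0,0]},{"grip":35,"dp":[-7,2,0],"dr":[0,0,0]},{"grip":35,"dp":[-7,2,0],"dr":[0,0,0]}]' | grep force
python3 st.py
python3 - <<'E'
from h import *
measure("scene")
im,d=arm.snapshot("scene"); t,_=arm.snapshot("top")
save("g",cv2.resize(np.hstack([im,t]),(800,300)))
measure("top")
E
```

```text
wrist_force: [1.2, 0.5, -0.1]
wrist_force: [0.1, 1.0, 0.3]
wrist_force: [1.0, 0.5, -0.3]
t 8.95 tcp [0.2954 0.5914 0.4598] tip [0.2813 0.5804 0.2877] z [-0.081 -0.064 -0.995] y [-0.167  0.985 -0.049] w 0.353 F [ 1.03  0.46 -0.26] q [-0.96  0.57 -0.33  1.24  0.12  1.44  0.47] rot to target [-0.002  0.297 -0.004]
scene cherry [ 0.5823  0.1604  0.1668 21.    ]
scene 0.14 [5.844e-01 1.614e-01 2.830e-02 1.120e+02]
scene 0.146 [5.837e-01 1.605e-01 2.410e-02 1.680e+02]
scene 0.152 [5.841e-01 1.593e-01 1.520e-02 1.320e+02]
top plate [0.584  0.1598 0.0499]
top case_rim [0.5846 0.1606 0.0311]
top pinkmeanz 0.1457
top cherry [ 0.5839  0.1604  0.1676 42.    ]
top 0.14 [5.845e-01 1.604e-01 2.740e-02 1.860e+02]
top 0.146 [5.842e-01 1.601e-01 2.190e-02 4.810e+02]
top 0.152 [5.848e-01 1.597e-01 1.320e-02 3.100e+02]
```

View pics/g.png

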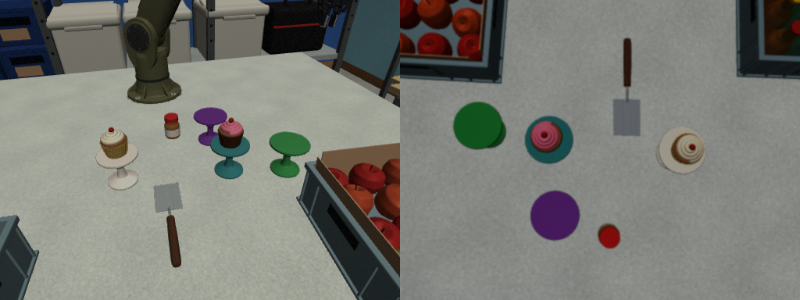

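The pink cupcake now stands upright at (546,137) on the teal plate. That is within about 1 mm of the centre, and everything else is at its original pixels. The arm is clear, so I'll hand the job in.

```bash
python3 -c "
from station import arm
print(arm.finish_job())"
```

```text
the job is handed in; nothing more can be done
None
```

The pink cupcake now stands upright in the middle of the teal stand's plate, and the job is handed in. I nudged it about 28 mm in two gentle pushes, with the tilted fingertips low on its paper case. It was never gripped or lifted.

- **Position:** the last top-camera measurement put the plate centre at (0.584, 0.160) and the cupcake at about (0.5845, 0.160), within about 1 mm. The scene camera agreed.
- **Upright:** the cherry and the case rim line up to within 1 mm.
- **Teal stand:** it stayed where it was, to within 0.1 mm.
- **Other objects:** the other stands, the cream cupcake, the jar and the spatula look unmoved in the pictures; I did not measure them again.
- **Force and time:** wrist-force readings stayed under about 2 N, and the arm took about 9 s of the 48 s allowed.

No final check failed or disagreed. The top camera was blocked by the arm partway through, so I used the scene camera until the arm was clear.

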